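Put the spice jar away in the cupboard's door rack

ROBOT

A 7-joint arm with a two-finger parallel gripper is mounted at the origin on a cart in front of the work surface, level with it; the furniture and walls round the work are solid. World frame = base frame: x ahead of the robot, y to its left, z up, the work surface at z = 0. Lengths are in m, angles in rad, forces in N, time in s.
With the tool pointing down it reaches from about 0.4 to 0.85 m from the base axis. Payload 4.5 kg.
Tool frame: the origin (TCP) lies between the finger pads; the fingertips stand 11 mm ahead of it and the grasp point (between the pads) lies 8 mm behind it (r.tip_reach is the distance from the TCP to the fingertips, in m); x points along the fingers, y is the direction in which the jaws open and shut, and the axes are right-handed (so a half turn about x gives the same grasp; the last joint's range is limited). The gripper opens to 88 mm and grips with 3 to 60 N. Pads are 18 mm wide; open, the fingers measure 123 mm over their backs; the gripper's body (75 mm by 187 mm) begins 45 mm behind the grasp point.
Start: joints at [1.3, 0.689, -0.195, 1.565, 0.157, 0.902, -0.215], TCP at [0.188, -0.596, 0.25] pointing down, gripper open.
Joint ranges: [-3.01, 3.01], [-0.46, 2.08], [-1.47, 1.51], [0.13, 2.56], [-1, 4.14], [0.04, 2.09], [-2.66, 2.66]. Speed limits (rad/s): [2.57, 2.57, 3.14, 3.14, 3.14, 3.14, 3.14].

INTERFACE

Orientations are given as a unit quaternion [x, y, z, w].
In Python, from plant import r gives the robot as it stands.
- The arm moves only by the tool drive_tool, never from a script. Its argument "deltas" is a list of rows, each a list of 3 entries, a list of its own where there are three numbers: the turn, a rotation vector about the tool's x, y, z in degrees, then the shift along the tool's x, y, z in cm, then the finger opening in cm, from 0 to 8.81. A call has 1 to 12 rows; each row shifts and turns the commanded pose from where the row before left it, along the tool's axes as they then stand; what a row does not reach is not made up. A row lasts 1/12 s, in which the tool goes at most 41.7 mm and 7.16 degrees, less where a joint would pass 70% of its speed; a pose out of reach is approached as far as the arm can. A call is refused whole if a number of a shift passes 4.17 or a number of a turn 7.16, either way. A call with a gripper value outside its range is refused whole. The fingers move at their own pace and stop on an object; "force" is the grip in N (left out, the last holds). Time passes only in rows, so rows that do not move let the fingers close. It gives the time, the measured TCP pose, the force and the opening at its end, in the units of the state.
- r.get_state(): the state, without advancing time (a new reading comes with each control period).
- r.snapshot(name): name is "scene" or "top" or "wrist"; returns a dict with "color" (400x640x3 uint8, red, green, blue), "fov_y" (degrees; the focal length in pixels is half the picture's height over the tangent of half this angle, whatever the lens; pixels are square), "cx", "cy" (the principal point, pixels), "k1" (the pictures are not rectified: a ray, as slopes to the right and down, at radius r is drawn at 1 + k1 r^2 times it, then the intrinsics apply), "extrinsics" (4x4, takes a point from world to camera coordinates); the wrist camera has in their place "tool_from_camera" (4x4, takes a point from camera to tool coordinates, whose origin is the TCP and whose axes are the tool frame's). Camera axes: x right, y up, looking along -z (the intrinsics and any distortion apply to the point x, -y, -z); pixel columns grow to the right and rows downward; lengths in m; the calibration is good to about 2 mm. A picture is of the moment at which its call begins: read the wrist's pose just before it. There is no depth.
- r.finish_job(): hands the job in, once; it reports no verdict.
The state is a dict: "clock": time; "q": joint angles; "qd": joint speeds; "joint_torque": joint torques, N m; "tool_pos": TCP position; "eef_rot": TCP orientation; "contact_force": force on the tool from outside, world axes, zero at the start; "moment": the same for the moment, N m; "opening": opening from 0.0 (shut) to 1.0 (fully open).
Only numpy, scipy, OpenCV 4.12 (cv2) and the standard library are available. Lean on these libraries where they do the work, as an engineer would, in place of code of your own. Each camera call takes 0.05 s, during which the arm holds its last target. There are 200 camera calls.

TASK

Put the spice jar away: pull the little cupboard's door open against its catch, set the jar down gently (do not drop it) so that it stands upright in the rack on the inside of the door, then push the door until the catch snaps and it is fully shut. Leave the salt shaker and the garlic where they are.

Things in the scene. Friction and masses are not known exactly. Their poses are not given: they have to be found in the camera images.
- cupboard: Small pale-wood cupboard fixed on the worktop, 130 deep (x) x 220 wide (y) x 152 high. Origin: centre of underside; front, covered by the door, faces its own -x. Inside at the free (-y) side hangs a sprung roller catch: the door's steel ridge rides over it in the last 15 mm of travel, then is drawn in and held. Passing it takes about 6 N at the handle, either way.
- cup_door (a joint): Door angle, rad: 0 fully shut, held by the catch; about 0.08 resting on the catch, not snapped; grows as it opens; stop at 1.9; 1.2 is ample for reaching the rack. Upright hinge at the cupboard's +y edge (left seen from the robot); the free edge swings out toward the robot. Stays where it is left. Panel 214 wide, 15 thick, from 10 to 149 above the worktop.
- cup_door_hinge (a point): Point on the hinge line, 130 above the worktop, in the plane of the panel's outer face; (-81, 108.5, 130) in the cupboard's frame. Axes are the door's: x from the outer face to the inside, -y along the panel from hinge to free edge, z up; parallel to the cupboard's when shut, turned clockwise seen from above by the joint angle when open.
- door_handle (a point): Upright dark steel bar handle outside the door near its free edge: 12 in diameter, from 54 to 147 above the worktop, two 9 mm stand-offs (heights 70 and 128). This point is on the bar's axis, 130 above the worktop, (-40, -188) in the door's axes from the hinge: 40 out from the face. Can be pinched from above, fingers either side along the panel. Axes: the door's.
- door_rack (a point): Rack inside the door: shelf with a 35 high rail, open on top, clear inside 64 (door's x) x 120 (door's y), floor 24 above the worktop. This point: centre of its floor, (47, -90) in the door's axes from the hinge. The panel rises 125 above the floor on one side, so a jar held from above is best pinched near its lid, along the panel (door's y). Shut, the ceiling is 10 above the jar.
- spice_jar: The spice jar: upright cylinder 42 in diameter, 106 high, with a broad ribbed screw lid 45 in diameter on the top 21 (lid fixed). 0.11 kg. Origin: centre of its underside, z up. It stands loose on the worktop, right of the cupboard.
- salt_shaker: Salt shaker, 44 across, 90 high, with a narrower domed metal cap; lower than the jar. Bystander. Origin: centre of its underside.
- garlic: Bulb of garlic, 56 across and 56 high. Bystander. Origin: centre of its underside.
Not all that is in view belongs to the job. What is shaped like the spice_jar but purple or yellow is not meant.

How it is judged:
On the way, in this order (a step that is already met when the one before it is completed fails the run):
1. the door has been pulled open through its catch (more than 0.5 rad) (value of joint cup_door above 0.5 rad), for 0.2 s.
2. the jar stands upright in the open door's rack, let go (value of joint cup_door above 0.3 rad and x of spice_jar in the frame of door_rack between -0.018 and 0.018 m and y of spice_jar in the frame of door_rack between -0.05 and 0.05 m and z of spice_jar in the frame of door_rack below 0.006 m and angle between spice_jar's own z axis and vertical below 0.12 rad and contact force between spice_jar and the fingers below 0.2 N), for 0.2 s.
3. the door has snapped shut (value of joint cup_door below 0.03 rad), for 0.3 s.
At the end, for the whole second after the job is handed in: The door is snapped shut (within 0.03 rad), the spice jar stands at rest and upright (within 0.12 rad) on the floor of the door's rack, inside its rails, and the salt shaker and garlic are within 30 mm of where they stood (value of joint cup_door below 0.03 rad and x of spice_jar in the frame of door_rack between -0.018 and 0.018 m and y of spice_jar in the frame of door_rack between -0.05 and 0.05 m and z of spice_jar in the frame of door_rack between -0.006 and 0.006 m and angle between spice_jar's own z axis and vertical below 0.12 rad and linear speed of spice_jar below 0.03 m/s and distance of each of salt_shaker, garlic from where it was at the start of the episode below 0.03 m); the robot touches nothing.
It fails at once if the salt shaker or the garlic is pushed more than 30 mm or the shaker is knocked over (distance of any of salt_shaker, garlic from where it was at the start of the episode above 0.03 m or angle between salt_shaker's own z axis and vertical above 0.6 rad).
It fails at once if with the door open, the jar is dropped or thrown (faster than 0.6 m/s while no finger holds it) (linear speed of spice_jar above 0.6 m/s and contact force between spice_jar and the fingers below 0.1 N and value of joint cup_door above 0.12 rad).
It also fails if it takes over 72 s, if anything falls off the work surface, if the arm or the gripper's body presses on something with over 40 N, if the wrist force passes 120 N, or if a joint passes its speed limit or range.

## Working session

There is one attempt and no reset: what is moved stays moved. The work goes in short steps, Python scripts to look and compute and a tool call to move; the robot and the scene stay as the last step left them, time stands still between calls to the robot, and variables do not carry over. Pictures are saved under pics/ and viewed, about 8 in all and at most 12, crops included, and the job is handed in when it is done.

Besides the shell and the picture viewer there is one more tool, called after "Call:" as a command line: name --argument value ..., lists and objects as JSON in quotes. drive_tool: Moves the arm, as the interface text tells. Its arguments: {"type":"object","properties":{"deltas":{"type":"array","items":{"type":"array"}},"force":{"type":"number"}},"required":["deltas"]}

```bash
mkdir -p pics; ls
cat > h.py <<'E'
import numpy as np, cv2
from plant import r
from scipy.spatial.transform import Rotation as R
def snap(n,f):
    st=r.get_state(); s=r.snapshot(n); cv2.imwrite('pics/'+f+'.png',s['color'][:,:,::-1])
    d={k:v for k,v in s.items() if k!='color'}
    if 'extrinsics' in d: T=np.linalg.inv(np.array(d['extrinsics']))
    else:
        W=np.eye(4);W[:3,:3]=R.from_quat(st['eef_rot']).as_matrix();W[:3,3]=st['tool_pos'];T=W@np.array(d['tool_from_camera'])
    H=s['color'].shape[0]; f_=H/2/np.tan(np.radians(d['fov_y']/2))
    np.savez('pics/'+f+'.npz',T=T,f=f_,cx=d['cx'],cy=d['cy'],k1=d['k1'])
    return s['color']
def ld(f): return np.load('pics/'+f+'.npz')
def ray(f,u,v):
    c=ld(f); K=np.array([[c['f'],0,c['cx']],[0,c['f'],c['cy']],[0,0,1.]])
    p=cv2.undistortPoints(np.array([[[u,v]]],float),K,np.array([c['k1'],0,0,0.]))[0,0]
    return c['T'][:3,3],c['T'][:3,:3]@np.array([p[0],-p[1],-1])
def atz(f,u,v,z):
    o,d=ray(f,u,v); return o+d*(z-o[2])/d[2]
def proj(f,P):
    c=ld(f); q=(np.linalg.inv(c['T'])@np.r_[P,1])[:3]; a=q[0]/-q[2]; b=-q[1]/-q[2]; s=1+c['k1']*(a*a+b*b)
    return np.array([c['cx']+c['f']*a*s,c['cy']+c['f']*b*s])
def tri(a,b):
    # (f,u,v) each
    o1,d1=ray(*a);o2,d2=ray(*b); t=np.linalg.lstsq(np.c_[d1,-d2],o2-o1,rcond=None)[0]
    p,q=o1+t[0]*d1,o2+t[1]*d2; return (p+q)/2,np.linalg.norm(p-q)
E
python3 - <<'E'
from h import *
a=snap('scene','s0');b=snap('top','t0')
s=r.get_state();print(s['tool_pos'],s['eef_rot'],s['clock'],R.from_quat(s['eef_rot']).as_matrix().round(3))
for f in('s0','t0'):print(dict(ld(f)))
E
```

```text
pics
[ 0.18734664 -0.5956677   0.24898593] [-0.69877298 -0.10794839  0.69904336 -0.10677947] 0.1 [[-0.001  0.3   -0.954]
 [ 0.002 -0.954 -0.3  ]
 [-1.    -0.002  0.   ]]
{'T': array([[ 0.99976419, -0.01857046,  0.01125618,  0.57943884],
       [ 0.0215215 ,  0.77819601, -0.6276526 , -0.92391333],
       [ 0.00289628,  0.62774685,  0.77841217,  1.15791785],
       [ 0.        ,  0.        ,  0.        ,  1.        ]]), 'f': array(426.95435199), 'cx': array(312.85183132), 'cy': array(198.1811738), 'k1': array(-0.04073223)}
{'T': array([[-0.47614226,  0.85292718, -0.21401817,  0.24223546],
       [-0.87934842, -0.46017994,  0.122396  ,  0.10515018],
       [ 0.00590801,  0.24647445,  0.96913128,  1.47133879],
       [ 0.        ,  0.        ,  0.        ,  1.        ]]), 'f': array(458.24753362), 'cx': array(320.02649647), 'cy': array(198.0475346), 'k1': array(-0.08327552)}
```

View pics/s0.png

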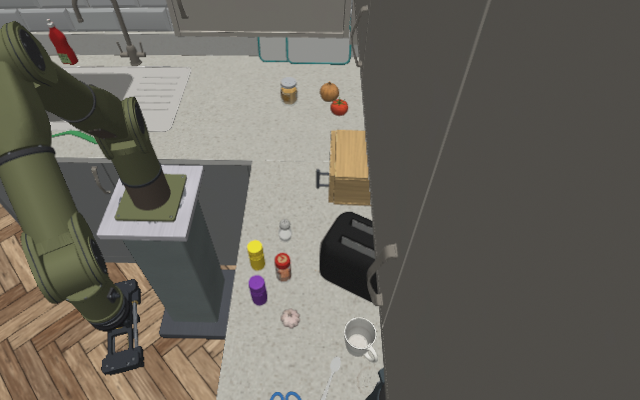

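View pics/t0.png

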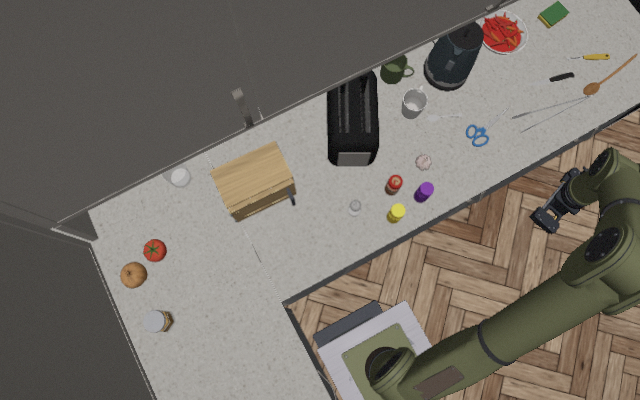

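The scene view shows the cupboard at (348,165) with its handle at (322,178). Spice jar candidates in the top view, with scene pixels second:
- Red lid with a label at (394,183), scene (283,265).
- Yellow at (397,213) and purple at (425,191), both excluded by the description.
- A pale-lidded jar at (158,320), left of the cupboard, so wrong side and wrong shape.

I choose the red-lidded one. The shaker is at (355,207) and the garlic at (423,162). Next is a close crop to check the choice.

Run:
```python
from h import *
a=cv2.imread('pics/t0.png')[130:230,195:445];b=cv2.imread('pics/s0.png')[120:330,230:380]
a=cv2.resize(a,None,fx=3.2,fy=3.2,interpolation=cv2.INTER_CUBIC)
b=cv2.imread('pics/s0.png')[120:205,305:380];c=cv2.imread('pics/s0.png')[210:335,235:310]
b=cv2.resize(b,(225,255));b=cv2.resize(b,(240,272),interpolation=cv2.INTER_CUBIC);c=cv2.resize(c,(163,272),interpolation=cv2.INTER_CUBIC)
o=np.zeros((320+272,800,3),np.uint8);o[:320]=a;o[320:,:240]=b;o[320:,260:423]=c
cv2.imwrite('pics/c0.png',o)
```

```text
(no output)
```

View pics/c0.png

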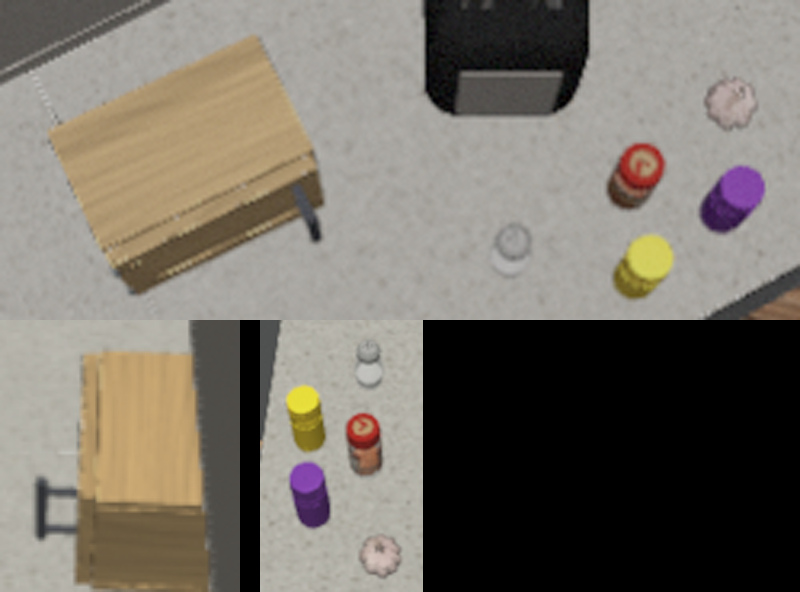

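Run:
```python
from h import *
t=lambda u,v,z:atz('t0',195+u/3.2,130+v/3.2,z).round(4)
for n,u,v,z in [('backL',50,132,.152),('backR',258,37,.152),('frontR',312,152,.152),('frontL',107,250,.152),('dR',318,164,.149),('dL',113,263,.149),('handletop',296,190,.147),('handlebot',317,237,.054),('jar',642,161,.106),('yel',649,254,.106),('pur',741,186,.106),('shaker',515,238,.085),('garlic',731,100,.04),('garlic56',731,100,.05)]: print(n,t(u,v,z))
s=lambda u,v,z:atz('s0',235+u*75/163,210+v*125/272,z).round(4)
print(s(364-260,426-320,.106),s(369-260,351-320,.085),s(380-260,555-320,.03))
b=lambda u,v,z:atz('s0',305+u*75/240,120+v*85/272,z).round(4)
print(b(42,480-320,.147),b(100,353-320,.152),b(95,505-320,.152))
```

```text
backL [0.7644 0.1901 0.152 ]
backR [ 0.7558 -0.0267  0.152 ]
frontR [ 0.6289 -0.019   0.152 ]
frontL [0.6353 0.1918 0.152 ]
dR [ 0.6167 -0.0188  0.149 ]
dL [0.6224 0.1925 0.149 ]
handletop [0.6046 0.0109 0.147 ]
handlebot [0.5771 0.0082 0.054 ]
jar [ 0.482  -0.3017  0.106 ]
yel [ 0.399  -0.2601  0.106 ]
pur [ 0.4144 -0.3741  0.106 ]
shaker [ 0.4774 -0.1587  0.085 ]
garlic [ 0.5063 -0.4368  0.04  ]
garlic56 [ 0.5044 -0.433   0.05  ]
[ 0.4837 -0.2987  0.106 ] [ 0.4809 -0.1638  0.085 ] [ 0.5095 -0.4429  0.03  ]
[0.5793 0.0079 0.147 ] [0.6397 0.1922 0.152 ] [ 0.6319 -0.0288  0.152 ]
```

Call:
drive_tool --deltas '[[[6.5,0,0],[0,0,0],8.8],[[6.5,0,0],[0,0,0],8.8],[[6.5,0,0],[0,0,0],8.8],[[0,0,0],[0,-3.43,-2.04],8.8],[[0,0,0],[0,-3.43,-2.04],8.8],[[0,0,0],[0,-3.43,-2.04],8.8],[[0,0,0],[0,-3.43,-2.04],8.8],[[0,0,0],[0,-3.43,-2.04],8.8],[[0,0,0],[0,-3.43,-2.04],8.8]]'

```text
clock: 0.85
tool_pos: [0.3177, -0.393, 0.2496]
eef_rot: [-0.707, 0.013, 0.707, 0.013]
contact_force: [0.7, -0.7, 0.8]
opening: 0.999
```

Call:
drive_tool --deltas '[[[0,0,0],[0,-3.43,-2.04],8.8],[[0,0,0],[0,-3.43,-2.04],8.8],[[0,0,0],[0,-3.43,-2.04],8.8],[[0,0,0],[0,-3.43,-2.04],8.8],[[0,0,0],[0,-3.43,-2.04],8.8],[[0,0,0],[0,-3.43,-2.04],8.8],[[0,0,0],[0,-3.43,-2.04],8.8],[[0,0,0],[0,-3.43,-2.04],8.8],[[0,0,0],[0,-3.43,-2.04],8.8],[[0,0,0],[0,-3.43,-2.04],8.8],[[0,0,0],[0,0,0],8.8]]'

```text
clock: 1.77
tool_pos: [0.5378, -0.0492, 0.2496]
eef_rot: [0.709, -0.006, -0.705, -0.01]
contact_force: [0.2, 0.8, -0.1]
opening: 0.998
```

```bash
cat >> h.py <<'E'
def to(p,yaw=None):
    "remaining turn (deg about tool x) and shift (cm, tool axes now) to TCP p; yaw = world heading of tool y, deg"
    s=r.get_state(); M=R.from_quat(s['eef_rot']).as_matrix(); y=np.degrees(np.arctan2(M[1,1],M[0,1]))
    d=np.array(p)-s['tool_pos']; print('t',round(s['clock'],2),'tcp',np.round(s['tool_pos'],4),'yaw',round(y,1),'tiltx',M[:,0].round(3),'F',np.round(s['contact_force'],1),'op',round(s['opening'],3))
    print('turn x',None if yaw is None else round((y-yaw+180)%360-180,1),'shift cm now',(100*M.T@d).round(2))
E
python3 - <<'E'
from h import *
to((.576,.008,.122),-92); snap('wrist','w1')
for P in [(.576,.008,.147),(.576,.008,.06)]: print(proj('w1',P))
E
```

```text
t 1.77 tcp [ 0.5378 -0.0492  0.2496] yaw -91.3 tiltx [ 0.005  0.006 -1.   ] F [ 0.2  0.8 -0.1] op 0.998
turn x 0.7 shift cm now [12.81 -5.72 -3.64]
[241.34768145 152.45452405]
[262.04833589 141.48462602]
```

View pics/w1.png

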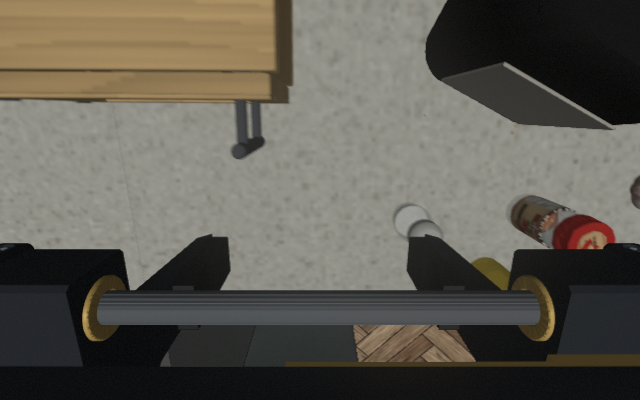

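The wrist view shows the handle top at (238,151) and its foot at (262,141), within 3 px of the prediction. The door's free top corner is at (272,102).

Run:
```python
from h import *
print(atz('w1',238,151,.147),atz('w1',263,141,.054),atz('w1',272,102,.149),atz('w1',5,100,.149),atz('w1',590,233,.106))
h=atz('w1',238,151,.147); to((h[0],h[1],.122),-92)
```

```text
[0.5771221  0.01037906 0.147     ] [0.57593694 0.0080912  0.054     ] [ 0.61103579 -0.01706705  0.149     ] [0.6169781  0.17189661 0.149     ] [ 0.49042036 -0.29612141  0.106     ]
t 1.82 tcp [ 0.5354 -0.0537  0.2493] yaw -91.5 tiltx [ 0.001  0.003 -1.   ] F [ 0.  -0.6  0.4] op 0.997
turn x 0.5 shift cm now [12.75 -6.48 -3.99]
```

Call:
drive_tool --deltas '[[[0.5,0,0],[0,-3.2,-2.0],8.8],[[0,0,0],[0,-3.2,-2.0],8.8],[[0,0,0],[3,0,0],6.0],[[0,0,0],[3,0,0],6.0],[[0,0,0],[0,0,0],6.0],[[0,0,0],[0,0,0],6.0]]'

```text
clock: 2.32
tool_pos: [0.5741, 0.0015, 0.1886]
eef_rot: [-0.705, 0.017, 0.709, 0.016]
contact_force: [0.5, 0.6, 0.8]
opening: 0.722
```

Run:
```python
from h import *
to((.5768,.0095,.122),-92)
```

```text
t 2.32 tcp [0.5741 0.0015 0.1886] yaw -92.6 tiltx [-0.005 -0.001 -1.   ] F [0.5 0.6 0.8] op 0.722
turn x -0.6 shift cm now [ 6.66 -0.82 -0.26]
```

Call:
drive_tool --deltas '[[[0,0,0],[0,-0.5,-0.2],6.0],[[0,0,0],[2.2,0,0],6.0],[[0,0,0],[2.2,0,0],6.0],[[0,0,0],[2.2,0,0],6.0],[[0,0,0],[0,0,0],6.0],[[0,0,0],[0,0,0],6.0]]'

```text
clock: 2.82
tool_pos: [0.5785, 0.0076, 0.1247]
eef_rot: [0.707, -0.016, -0.707, -0.016]
contact_force: [0.3, 0.9, 0.1]
opening: 0.681
```

Run:
```python
from h import *
to((.5768,.0095,.122),-92)
```

```text
t 2.82 tcp [0.5785 0.0076 0.1247] yaw -92.6 tiltx [ 0.001 -0.    -1.   ] F [0.3 0.9 0.1] op 0.681
turn x -0.6 shift cm now [ 0.27 -0.18  0.18]
```

Call:
drive_tool --deltas '[[[0,0,0],[0,-0.1,0.1],3.0],[[0,0,0],[0,0,0],1.5],[[0,0,0],[0,0,0],0.8],[[0,0,0],[0,0,0],0.8],[[0,0,0],[0,0,0],0.8],[[0,0,0],[0,0,0],0.8],[[0,0,0],[0,0,0],0.8],[[0,0,0],[0,0,0],0.8]]' --force 25

```text
clock: 3.48
tool_pos: [0.5773, 0.0115, 0.1239]
eef_rot: [0.707, -0.014, -0.707, -0.016]
contact_force: [-0.0, 4.5, 0.9]
opening: 0.126
```

Run:
```python
from h import *
to((.5768,.0095,.122),-92)
```

```text
t 3.48 tcp [0.5773 0.0115 0.1239] yaw -92.4 tiltx [ 0.001  0.003 -1.   ] F [-0.   4.5  0.9] op 0.126
turn x -0.4 shift cm now [0.18 0.2  0.04]
```

Call:
drive_tool --deltas '[[[2,0,0],[0,-0.15,0.65],0.8],[[3,0,0],[0,-0.25,0.98],0.8],[[5,0,0],[0,-0.42,1.62],0.8],[[5,0,0],[0,-0.42,1.62],0.8],[[0,0,0],[0,0,0],0.8],[[0,0,0],[0,0,0],0.8]]' --force 35

```text
clock: 3.98
tool_pos: [0.531, 0.0297, 0.1239]
eef_rot: [0.699, -0.106, -0.699, -0.107]
contact_force: [1.5, 3.9, -1.9]
opening: 0.125
```

```bash
cat >> h.py <<'E'
HG=np.array([.6227,.1963]); Y0=-.033
def dp(x,y,th):  # door axes -> world xy
    a=Y0-th; return HG+np.array([np.cos(a)*x-np.sin(a)*y,np.sin(a)*x+np.cos(a)*y])
def th():
    p=r.get_state()['tool_pos'][:2]-HG; a=np.arctan2(p[1],p[0]); a0=np.arctan2(*(dp(-.04,-.188,0)-HG)[::-1])
    print('theta',(a0-a+np.pi)%(2*np.pi)-np.pi,'rad',np.hypot(*p))
E
python3 - <<'E'
from h import *
th();to((*dp(-.04,-.188,.9),.122),-92-51.6)
E
```

```text
theta 0.26045478787042686 rad 0.19016737173276013
t 3.98 tcp [0.531  0.0297 0.1239] yaw -107.3 tiltx [ 0.001  0.001 -1.   ] F [ 1.5  3.9 -1.9] op 0.125
turn x 36.3 shift cm now [ 0.19 -5.81 10.53]
```

Call:
drive_tool --deltas '[[[5,0,0],[0,-0.42,1.62],0.8],[[5,0,0],[0,-0.42,1.62],0.8],[[5,0,0],[0,-0.42,1.62],0.8],[[5,0,0],[0,-0.42,1.62],0.8],[[5,0,0],[0,-0.42,1.62],0.8],[[5,0,0],[0,-0.42,1.62],0.8],[[5,0,0],[0,-0.42,1.62],0.8],[[5,0,0],[0,-0.42,1.62],0.8],[[5,0,0],[0,-0.42,1.62],0.8],[[3,0,0],[0,-0.25,0.98],0.8],[[0,0,0],[0,0,0],0.8],[[0,0,0],[0,0,0],0.8]]'

```text
clock: 4.98
tool_pos: [0.4368, 0.1536, 0.1238]
eef_rot: [-0.594, 0.383, 0.596, 0.381]
contact_force: [-2.8, -0.3, 5.5]
opening: 0.122
```

Run:
```python
from h import *
th();to((*dp(-.04,-.188,1.1),.122),-92-63)
```

```text
theta 1.102188994704866 rad 0.19071391605432447
t 4.98 tcp [0.4368 0.1536 0.1238] yaw -155.4 tiltx [-0.003 -0.    -1.   ] F [-2.8 -0.3  5.5] op 0.122
turn x -0.4 shift cm now [ 0.18  0.15 -0.01]
```

Call:
drive_tool --deltas '[[[0,0,0],[0,0,0],2.0],[[0,0,0],[0,0,0],4.0],[[0,0,0],[0,0,0],5.0],[[0,0,0],[0,0,0],5.0],[[0,0,0],[0,0,0],5.0],[[0,0,0],[-2,0,0],5.0],[[0,0,0],[-4,0,0],5.0],[[0,0,0],[-4,0,0],8.8],[[0,0,0],[-4,0,0],8.8],[[0,0,0],[0,0,0],8.8]]' --force 20

```text
clock: 5.82
tool_pos: [0.4419, 0.1536, 0.2695]
eef_rot: [0.597, -0.38, -0.592, -0.386]
contact_force: [0.8, -0.5, -0.5]
opening: 0.767
```

Run:
```python
from h import *
to((.483,-.300,.25),-92)
```

```text
t 5.82 tcp [0.4419 0.1536 0.2695] yaw -155.6 tiltx [ 0.011  0.003 -1.   ] F [ 0.8 -0.5 -0.5] op 0.767
turn x -63.6 shift cm now [  1.85  15.02 -43.  ]
```

Call:
drive_tool --deltas '[[[0,0,0],[0,1.3,-3.7],8.8],[[0,0,0],[0,1.3,-3.7],8.8],[[0,0,0],[0,1.3,-3.7],8.8],[[0,0,0],[0,1.3,-3.7],8.8],[[0,0,0],[0,1.3,-3.7],8.8],[[0,0,0],[0,1.3,-3.7],8.8],[[0,0,0],[0,1.3,-3.7],8.8],[[0,0,0],[0,1.3,-3.7],8.8],[[0,0,0],[0,1.3,-3.7],8.8],[[0,0,0],[0,1.3,-3.7],8.8]]'

```text
clock: 6.65
tool_pos: [0.4726, -0.239, 0.2634]
eef_rot: [-0.594, 0.383, 0.595, 0.383]
contact_force: [1.2, 0.7, 0.7]
opening: 0.995
```

Call:
drive_tool --deltas '[[[-7,0,0],[0,0,0],8.8],[[-7,0,0],[0,0,0],8.8],[[-7,0,0],[0,0,0],8.8],[[-7,0,0],[0,0,0],8.8],[[-7,0,0],[0,0,0],8.8],[[-7,0,0],[0,0,0],8.8],[[-7,0,0],[0,0,0],8.8],[[-7,0,0],[0,0,0],8.8],[[0,0,0],[0,0,0],8.8],[[0,0,0],[0,0,0],8.8]]'

```text
clock: 7.48
tool_pos: [0.4727, -0.2371, 0.2635]
eef_rot: [-0.704, 0.06, 0.705, 0.06]
contact_force: [-0.5, 0.2, 0.1]
opening: 1.001
```

Run:
```python
from h import *
to((.483,-.300,.103)); snap('wrist','w2'); snap('top','t2')
print(proj('w2',(.484,-.3,.106)))
w=cv2.imread('pics/w2.png'); t=cv2.resize(cv2.imread('pics/t2.png')[130:230,195:355],(640,400))[:190]
cv2.imwrite('pics/c2.png',np.vstack([w,t]))
```

```text
t 7.48 tcp [ 0.4727 -0.2371  0.2635] yaw -99.7 tiltx [-0.     0.001 -1.   ] F [-0.5  0.2  0.1] op 1.001
turn x None shift cm now [16.05  6.03 -2.08]
[384.80994055 160.6936622 ]
```

View pics/c2.png

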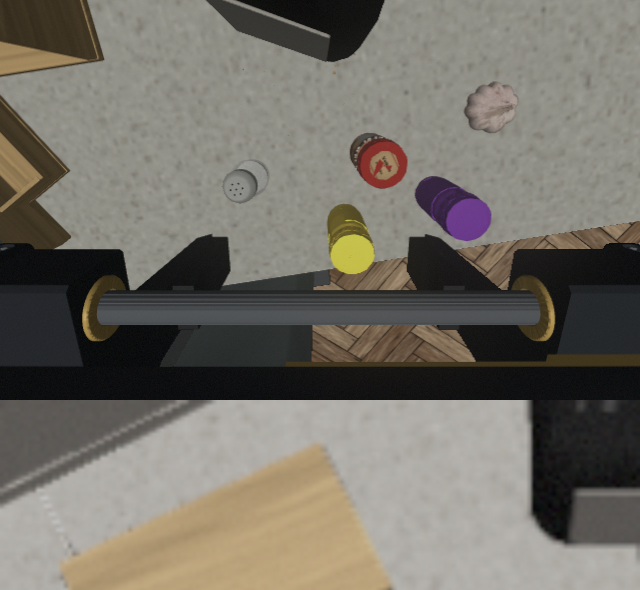

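Lid centre is at (383,163), against a predicted (385,161), so the choice and position are confirmed. The shaker is at (243,183), yellow at (350,250) and purple at (465,215), and nothing stands under the finger paths.

Run:
```python
from h import *
j=atz('w2',382.5,163,.106);print(j);to((j[0],j[1],.086))
```

```text
[ 0.48225222 -0.29767805  0.106     ]
t 7.58 tcp [ 0.4728 -0.2371  0.2635] yaw -99.7 tiltx [-0.  0. -1.] F [-0.7  0.1  0. ] op 1.0
turn x None shift cm now [17.75  5.81 -1.96]
```

Call:
drive_tool --deltas '[[[0,0,0],[0,2.9,-1.0],8.8],[[0,0,0],[0,2.9,-1.0],8.8],[[0,0,0],[3.5,0,0],8.8],[[0,0,0],[3.5,0,0],8.8],[[0,0,0],[3,0,0],8.8],[[0,0,0],[2,0,0],8.8],[[0,0,0],[0,0,0],8.8],[[0,0,0],[0,0,0],8.8]]'

```text
clock: 8.25
tool_pos: [0.4827, -0.2973, 0.1431]
eef_rot: [-0.704, 0.059, 0.705, 0.059]
contact_force: [0.7, -0.2, 0.2]
opening: 0.999
```

Run:
```python
from h import *
to((.4823,-.2977,.086)); snap('wrist','w3')
print(proj('w3',(.4823,-.2977,.106)))
```

```text
t 8.25 tcp [ 0.4827 -0.2973  0.1431] yaw -99.6 tiltx [-0.002  0.001 -1.   ] F [ 0.7 -0.2  0.2] op 0.999
turn x None shift cm now [5.71 0.04 0.02]
[319.69726877 231.74555943]
```

View pics/w3.png

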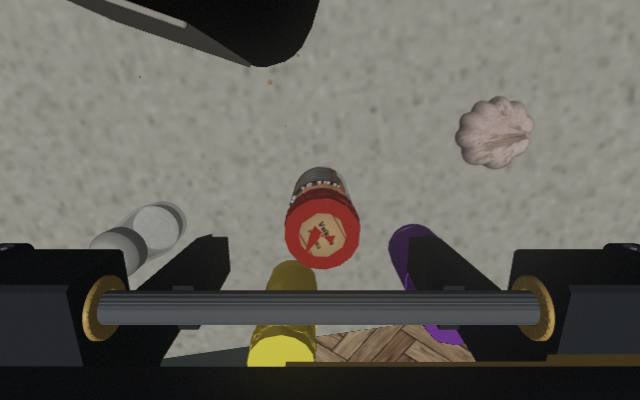

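The lid centre at (322,233) lies between the fingers, as predicted. Descending and gripping.

Call:
drive_tool --deltas '[[[0,0,0],[2,0.1,0],8.8],[[0,0,0],[2,0,0],8.8],[[0,0,0],[1.7,0,0],8.0],[[0,0,0],[0,0,0],6.5],[[0,0,0],[0,0,0],5.5],[[0,0,0],[0,0,0],4.0],[[0,0,0],[0,0,0],4.0],[[0,0,0],[0,0,0],4.0],[[0,0,0],[0,0,0],4.0],[[0,0,0],[0,0,0],4.0]]' --force 20

```text
clock: 9.13
tool_pos: [0.4836, -0.299, 0.0877]
eef_rot: [0.705, -0.059, -0.704, -0.058]
contact_force: [-0.1, 0.2, 5.3]
opening: 0.489
```

Call:
drive_tool --deltas '[[[0,0,0],[-1,0,0],4.0],[[0,0,0],[-3,0,0],4.0],[[0,0,0],[-3.5,0,0],4.0],[[0,0,0],[-3.5,0,0],4.0],[[0,0,0],[-3.5,0,0],4.0],[[0,0,0],[-3.5,0,0],4.0],[[0,0,0],[-2,0,0],4.0],[[0,0,0],[0,0,0],4.0]]'

```text
clock: 9.8
tool_pos: [0.4848, -0.3, 0.292]
eef_rot: [0.708, -0.06, -0.702, -0.058]
contact_force: [0.2, -1.1, -1.0]
opening: 0.493
```

Run:
```python
from h import *
for t in (1.08,1.1): print(dp(.047,-.09,t))
to((*dp(.047,-.09,1.1),.29),-92-63)
```

```text
[0.56274013 0.11436214]
[0.56111347 0.11557764]
t 9.8 tcp [ 0.4848 -0.3     0.292 ] yaw -99.6 tiltx [ 0.008 -0.005 -1.   ] F [ 0.2 -1.1 -1. ] op 0.493
turn x 55.4 shift cm now [  0.07 -42.25  -0.63]
```

Call:
drive_tool --deltas '[[[0,0,0],[0,-3,0],4.0],[[0,0,0],[0,-4,0],4.0],[[0,0,0],[0,-4,0],4.0],[[0,0,0],[0,-4,0],4.0],[[0,0,0],[0,-4,0],4.0],[[0,0,0],[0,-4,0],4.0],[[0,0,0],[0,-4,0],4.0],[[0,0,0],[0,-3,0],4.0],[[0,0,0],[0,-2,0],4.0],[[0,0,0],[0,0,0],4.0]]'

```text
clock: 10.63
tool_pos: [0.5355, 0.0238, 0.2854]
eef_rot: [-0.704, 0.054, 0.706, 0.057]
contact_force: [0.0, 0.1, -0.3]
opening: 0.497
```

Call:
drive_tool --deltas '[[[7,0,0],[0,0,0],4.0],[[7,0,0],[0,0,0],4.0],[[7,0,0],[0,0,0],4.0],[[7,0,0],[0,0,0],4.0],[[7,0,0],[0,0,0],4.0],[[7,0,0],[0,0,0],4.0],[[7,0,0],[0,0,0],4.0],[[6.5,0,0],[0,0,0],4.0],[[0,0,0],[0,0,0],4.0],[[0,0,0],[0,0,0],4.0]]'

```text
clock: 11.47
tool_pos: [0.5352, 0.0164, 0.2861]
eef_rot: [-0.596, 0.38, 0.597, 0.379]
contact_force: [-0.5, 0.5, -1.6]
opening: 0.492
```

Run:
```python
from h import *
to((*dp(.047,-.09,1.1),.29),-92-63);snap('wrist','w4');snap('top','t4');snap('scene','s4')
w=cv2.imread('pics/w4.png')
for f,im in(('w4',w),):
  for p in [(0,0,.149),(0,-.214,.149),(.015,-.214,.149),(-.04,-.188,.147),(.015,-.03,.059),(.079,-.03,.059),(.079,-.15,.059),(.015,-.15,.059)]:
    q=proj(f,(*dp(p[0],p[1],1.1),p[2])); print(p,q.round()); cv2.circle(im,tuple(int(v) for v in q),2,(255,0,255),-1) if (abs(q)<900).all() else 0
t=cv2.resize(cv2.imread('pics/t4.png')[130:250,195:355],None,fx=2,fy=2)[:190]; s=cv2.resize(cv2.imread('pics/s4.png')[110:205,250:380],None,fx=2,fy=2)
o=np.zeros((590,640,3),np.uint8);o[:400]=w;o[400:,:320]=t[:190,:320];o[400:,340:600]=s[:190]
cv2.imwrite('pics/c4.png',o)
```

```text
t 11.47 tcp [0.5352 0.0164 0.2861] yaw -154.9 tiltx [-0.002 -0.001 -1.   ] F [-0.5  0.5 -1.6] op 0.492
turn x 0.1 shift cm now [-0.4  -6.55  7.88]
(0, 0, 0.149) [158. 315.]
(0, -0.214, 0.149) [377. 315.]
(0.015, -0.214, 0.149) [378. 301.]
(-0.04, -0.188, 0.147) [349. 348.]
(0.015, -0.03, 0.059) [215. 259.]
(0.079, -0.03, 0.059) [210. 210.]
(0.079, -0.15, 0.059) [312. 210.]
(0.015, -0.15, 0.059) [313. 259.]
```

View pics/c4.png

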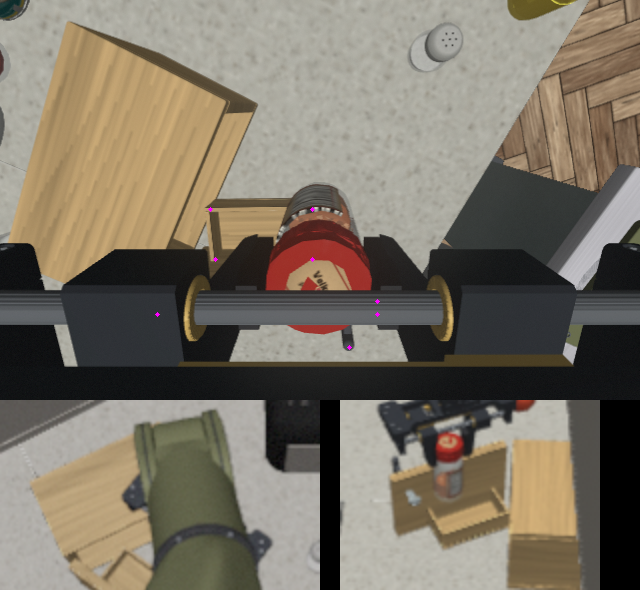

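The wrist overlay matches: the rack corner is at (212,209) against a predicted (210,210), and the handle is on its mark, so the door angle is about 1.1. Moving over the rack.

Call:
drive_tool --deltas '[[[0,0,0],[0,-2.2,2.6],4.0],[[0,0,0],[0,-2.2,2.6],4.0],[[0,0,0],[0,-2.15,2.68],4.0],[[0,0,0],[0,0,0],4.0],[[0,0,0],[0,0,0],4.0]]'

```text
clock: 12.03
tool_pos: [0.5621, 0.1188, 0.2861]
eef_rot: [-0.597, 0.378, 0.598, 0.378]
contact_force: [-0.2, -1.1, -0.9]
opening: 0.498
```

Run:
```python
from h import *
to((*dp(.047,-.09,1.1),.112),-92-63)
```

```text
t 12.03 tcp [0.5621 0.1188 0.2861] yaw -154.7 tiltx [-0.001  0.001 -1.   ] F [-0.2 -1.1 -0.9] op 0.498
turn x 0.3 shift cm now [17.41  0.22 -0.27]
```

Call:
drive_tool --deltas '[[[0,0,0],[0,0.2,-0.25],4.0],[[0,0,0],[2.5,0,0],4.0],[[0,0,0],[3,0,0],4.0],[[0,0,0],[3,0,0],4.0],[[0,0,0],[2.5,0,0],4.0],[[0,0,0],[2,0,0],4.0],[[0,0,0],[1.5,0,0],4.0],[[0,0,0],[0,0,0],4.0],[[0,0,0],[0,0,0],4.0]]'

```text
clock: 12.78
tool_pos: [0.561, 0.111, 0.1418]
eef_rot: [-0.596, 0.381, 0.596, 0.38]
contact_force: [-0.2, 0.4, -0.9]
opening: 0.493
```

Run:
```python
from h import *
to((*dp(.047,-.09,1.1),.112),-92-63)
```

```text
t 12.78 tcp [0.561  0.111  0.1418] yaw -155.2 tiltx [-0.001 -0.001 -1.   ] F [-0.2  0.4 -0.9] op 0.493
turn x -0.2 shift cm now [ 2.98 -0.21  0.42]
```

Call:
drive_tool --deltas '[[[0,0,0],[0,-0.1,0.2],4.0],[[0,0,0],[1.0,0,0],4.0],[[0,0,0],[0.8,0,0],4.0],[[0,0,0],[0.5,0,0],4.0],[[0,0,0],[0,0,0],4.0],[[0,0,0],[0,0,0],4.0]]'

```text
clock: 13.28
tool_pos: [0.5611, 0.1152, 0.1183]
eef_rot: [-0.596, 0.38, 0.596, 0.38]
contact_force: [1.0, -0.1, -1.8]
opening: 0.496
```

Run:
```python
from h import *
to((*dp(.047,-.09,1.1),.112),-92-63)
```

```text
t 13.28 tcp [0.5611 0.1152 0.1183] yaw -155.0 tiltx [-0.001 -0.    -1.   ] F [ 1.  -0.1 -1.8] op 0.496
turn x -0.0 shift cm now [ 0.63 -0.02  0.04]
```

Call:
drive_tool --deltas '[[[0,0,0],[0.2,0,0],4.0],[[0,0,0],[0,0,0],4.0]]'

```text
clock: 13.45
tool_pos: [0.5614, 0.1152, 0.1166]
eef_rot: [0.596, -0.38, -0.596, -0.38]
contact_force: [-0.4, -0.7, -1.5]
opening: 0.494
```

Call:
drive_tool --deltas '[[[0,0,0],[0.2,0,0],4.0],[[0,0,0],[0,0,0],4.0]]'

```text
clock: 13.62
tool_pos: [0.5614, 0.1153, 0.1146]
eef_rot: [0.596, -0.38, -0.596, -0.38]
contact_force: [-0.5, 0.5, -1.0]
opening: 0.493
```

Call:
drive_tool --deltas '[[[0,0,0],[0.15,0,0],4.0],[[0,0,0],[0,0,0],4.0]]'

```text
clock: 13.78
tool_pos: [0.5613, 0.1153, 0.1131]
eef_rot: [-0.596, 0.38, 0.596, 0.38]
contact_force: [-0.2, 0.6, -0.2]
opening: 0.493
```

Call:
drive_tool --deltas '[[[0,0,0],[0.15,0,0],4.0],[[0,0,0],[0,0,0],4.0]]'

```text
clock: 13.95
tool_pos: [0.5615, 0.1152, 0.1118]
eef_rot: [0.596, -0.38, -0.596, -0.38]
contact_force: [1.0, 0.4, -0.6]
opening: 0.493
```

Call:
drive_tool --deltas '[[[0,0,0],[0.1,0,0],4.0],[[0,0,0],[0,0,0],4.0]]'

```text
clock: 14.12
tool_pos: [0.562, 0.1149, 0.1116]
eef_rot: [0.597, -0.38, -0.596, -0.381]
contact_force: [-0.8, -0.3, 6.3]
opening: 0.493
```

Call:
drive_tool --deltas '[[[0,0,0],[0.1,0,0],4.0],[[0,0,0],[0,0,0],4.0],[[0,0,0],[0,0,0],4.0]]'

```text
clock: 14.37
tool_pos: [0.5625, 0.1146, 0.1115]
eef_rot: [0.597, -0.38, -0.595, -0.381]
contact_force: [-2.4, -1.0, 11.8]
opening: 0.492
```

Contact with the rack floor came at the expected height. Easing off and letting go slowly.

Call:
drive_tool --deltas '[[[0,0,0],[-0.15,0,0],4.0],[[0,0,0],[0,0,0],4.4],[[0,0,0],[0,0,0],4.8],[[0,0,0],[0,0,0],5.2],[[0,0,0],[0,0,0],5.8],[[0,0,0],[0,0,0],6.5],[[0,0,0],[0,0,0],6.5],[[0,0,0],[0,0,0],6.5],[[0,0,0],[0,0,0],6.5]]' --force 5

```text
clock: 15.12
tool_pos: [0.5614, 0.1152, 0.1112]
eef_rot: [0.596, -0.38, -0.596, -0.38]
contact_force: [-0.5, 0.7, 0.4]
opening: 0.737
```

Call:
drive_tool --deltas '[[[0,0,0],[-1,0,0],6.5],[[0,0,0],[-2,0,0],6.5],[[0,0,0],[-3,0,0],6.5],[[0,0,0],[-4,0,0],6.5],[[0,0,0],[-4,0,0],6.5],[[0,0,0],[0,2,-4],6.5],[[0,0,0],[0,2,-4],6.5],[[0,0,0],[0,2,-4],6.5],[[0,0,0],[0,0,0],6.5],[[0,0,0],[0,0,0],6.5]]'

```text
clock: 15.95
tool_pos: [0.5576, -0.0134, 0.2524]
eef_rot: [0.596, -0.382, -0.594, -0.382]
contact_force: [0.2, 1.1, 0.2]
opening: 0.736
```

Run:
```python
from h import *
to((*dp(-.04,-.188,1.1),.25),-92-63);snap('wrist','w5');snap('scene','s5');snap('top','t5')
w=cv2.imread('pics/w5.png')
q=proj('w5',(*dp(.047,-.09,1.1),.13));print(q,proj('w5',(*dp(-.04,-.188,1.1),.147)))
t=cv2.resize(cv2.imread('pics/t5.png')[130:250,195:355],None,fx=2,fy=2)[:190]; s=cv2.resize(cv2.imread('pics/s5.png')[110:205,250:380],None,fx=2,fy=2)
o=np.zeros((590,640,3),np.uint8);o[:400]=w;o[400:,:320]=t[:190,:320];o[400:,340:600]=s[:190]
cv2.imwrite('pics/c5.png',o)
```

```text
t 15.95 tcp [ 0.5576 -0.0134  0.2524] yaw -155.4 tiltx [ 0.001 -0.001 -1.   ] F [0.2 1.1 0.2] op 0.736
turn x -0.4 shift cm now [ 0.21  4.19 20.19]
[255.77826816 315.49745088] [361.96320081 405.69620959]
```

View pics/c5.png

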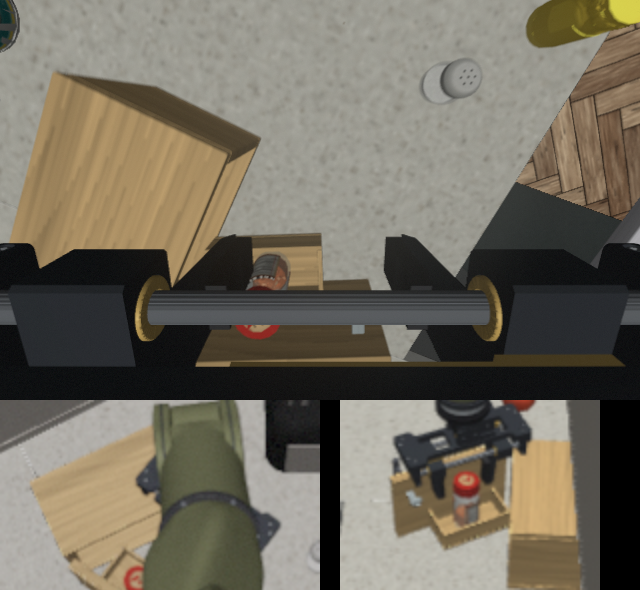

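The jar stands upright in the rack and the rails look clear; scene crop shows it at about (467,500), and the shaker is undisturbed. Now I regrip the handle to close the door.

Call:
drive_tool --deltas '[[[0,0,0],[0,0.7,3.4],6.0],[[0,0,0],[0,0.7,3.4],6.0],[[0,0,0],[0,0.7,3.4],6.0],[[0,0,0],[0,0.7,3.4],6.0],[[0,0,0],[0,0.7,3.4],6.0],[[0,0,0],[0,0.7,3.2],6.0],[[0,0,0],[0,0,0],6.0],[[0,0,0],[0,0,0],6.0],[[0,0,0],[2,0,0],6.0],[[0,0,0],[0,0,0],6.0]]'

```text
clock: 16.93
tool_pos: [0.434, 0.1556, 0.2297]
eef_rot: [-0.596, 0.381, 0.597, 0.379]
contact_force: [-0.4, 0.4, -0.4]
opening: 0.681
```

Run:
```python
from h import *
to((.4375,.154,.124),-92-63)
```

```text
t 16.93 tcp [0.434  0.1556 0.2297] yaw -155.0 tiltx [-0.002 -0.001 -1.   ] F [-0.4  0.4 -0.4] op 0.681
turn x 0.0 shift cm now [10.57 -0.28 -0.29]
```

Call:
drive_tool --deltas '[[[0,0,0],[2,-0.2,-0.2],6.0],[[0,0,0],[3,0,0],6.0],[[0,0,0],[3,0,0],6.0],[[0,0,0],[2.5,0,0],6.0],[[0,0,0],[0,0,0],6.0],[[0,0,0],[0,0,0],3.0],[[0,0,0],[0,0,0],2.0],[[0,0,0],[0,0,0],1.4],[[0,0,0],[0,0,0],0.8],[[0,0,0],[0,0,0],0.8],[[0,0,0],[0,0,0],0.8],[[0,0,0],[0,0,0],0.8]]' --force 25

```text
clock: 17.93
tool_pos: [0.4374, 0.1549, 0.1266]
eef_rot: [0.596, -0.38, -0.596, -0.38]
contact_force: [-0.4, -0.2, 0.2]
opening: 0.176
```

Run:
```python
from h import *
th();to((.4375,.154,.124),-92-63)
```

```text
theta 1.108578865172558 rad 0.18989273496811415
t 17.93 tcp [0.4374 0.1549 0.1266] yaw -155.0 tiltx [ 0.001  0.    -1.   ] F [-0.4 -0.2  0.2] op 0.176
turn x -0.0 shift cm now [ 0.26  0.03 -0.09]
```

Call:
drive_tool --deltas '[[[0,0,0],[0,0,0],0.8],[[0,0,0],[0,0,0],0.8],[[0,0,0],[0,0,0],0.8],[[-1,0,0],[0,0.07,-0.33],0.8],[[-2,0,0],[0,0.13,-0.66],0.8],[[-3,0,0],[0,0.18,-0.99],0.8],[[-3,0,0],[0,0.18,-0.99],0.8],[[-3,0,0],[0,0.18,-0.99],0.8],[[-3,0,0],[0,0.18,-0.99],0.8],[[-3,0,0],[0,0.18,-0.99],0.8],[[-3,0,0],[0,0.18,-0.99],0.8],[[-3,0,0],[0,0.18,-0.99],0.8]]' --force 30

```text
clock: 18.93
tool_pos: [0.4702, 0.0813, 0.1264]
eef_rot: [-0.662, 0.248, 0.663, 0.247]
contact_force: [-1.8, -0.9, 4.4]
opening: 0.123
```

Run:
```python
from h import *
th();to((*dp(-.04,-.188,.1),.124),-92-5.7)
```

```text
theta 0.6818759815383868 rad 0.19098229336673053
t 18.93 tcp [0.4702 0.0813 0.1264] yaw -130.9 tiltx [-0.002 -0.001 -1.   ] F [-1.8 -0.9  4.4] op 0.123
turn x -33.2 shift cm now [  0.23  -0.77 -10.97]
```

Call:
drive_tool --deltas '[[[-3,0,0],[0,0.18,-0.99],0.8],[[-3,0,0],[0,0.18,-0.99],0.8],[[-3,0,0],[0,0.18,-0.99],0.8],[[-3,0,0],[0,0.18,-0.99],0.8],[[-3,0,0],[0,0.18,-0.99],0.8],[[-3,0,0],[0,0.18,-0.99],0.8],[[-3,0,0],[0,0.18,-0.99],0.8],[[-3,0,0],[0,0.18,-0.99],0.8],[[-3,0,0],[0,0.18,-0.99],0.8],[[-2,0,0],[0,0.13,-0.66],0.8],[[-1,0,0],[0,0.07,-0.33],0.8],[[0,0,0],[0,0,0],0.8]]'

```text
clock: 19.93
tool_pos: [0.5503, 0.0197, 0.1264]
eef_rot: [0.704, -0.069, -0.703, -0.068]
contact_force: [-0.6, -4.6, 4.6]
opening: 0.12
```

Run:
```python
from h import *
th();to((.5773,.0110,.124),-92)
```

```text
theta 0.1462905236102765 rad 0.1908528499567324
t 19.93 tcp [0.5503 0.0197 0.1264] yaw -101.1 tiltx [ 0.001 -0.001 -1.   ] F [-0.6 -4.6  4.6] op 0.12
turn x -9.1 shift cm now [ 0.25  0.33 -2.81]
```

Call:
drive_tool --deltas '[[[-1.5,0,0],[0,0.1,-0.5],0.8],[[-1.5,0,0],[0,0.1,-0.5],0.8],[[-1.5,0,0],[0,0.1,-0.5],0.8],[[-1.5,0,0],[0,0.1,-0.5],0.8],[[-1.5,0,0],[0,0.1,-0.5],0.8],[[-1,0,0],[0,0.06,-0.33],0.8],[[0,0,0],[0,0,-0.15],0.8],[[0,0,0],[0,0,0],0.8],[[0,0,0],[0,0,0],0.8]]'

```text
clock: 20.68
tool_pos: [0.5628, 0.0154, 0.1252]
eef_rot: [-0.695, 0.014, 0.718, 0.016]
contact_force: [-27.1, 4.6, 26.4]
opening: 0.121
```

Run:
```python
from h import *
th();to((.5773,.0110,.124),-92)
```

```text
theta 0.07710628238594097 rad 0.19059231380635455
t 20.68 tcp [0.5628 0.0154 0.1252] yaw -92.4 tiltx [-0.032  0.004 -0.999] F [-27.1   4.6  26.4] op 0.121
turn x -0.4 shift cm now [ 0.07  0.38 -1.47]
```

Blocked at about 0.077 with 27 N, more than the catch should take. Backing off a little and looking.

Call:
drive_tool --deltas '[[[0,0,0],[0,-0.1,0.6],0.8],[[0,0,0],[0,-0.1,0.6],0.8],[[0,0,0],[0,0,0],0.8],[[0,0,0],[0,0,0],0.8]]'

```text
clock: 21.02
tool_pos: [0.5618, 0.0157, 0.1255]
eef_rot: [-0.703, 0.015, 0.71, 0.016]
contact_force: [-9.7, 1.1, 6.9]
opening: 0.126
```

Run:
```python
from h import *
th();to((.5773,.0110,.124),-92)
snap('wrist','w6');snap('scene','s6');snap('top','t6')
w=cv2.imread('pics/w6.png')
t=cv2.resize(cv2.imread('pics/t6.png')[130:225,195:345],None,fx=2,fy=2); s=cv2.resize(cv2.imread('pics/s6.png')[110:205,250:400],None,fx=2,fy=2)
o=np.zeros((590,640,3),np.uint8);o[:400]=w;o[400:,:300]=t;o[400:,320:620]=s
cv2.imwrite('pics/c6.png',o)
```

```text
theta 0.08271926572492161 rad 0.1905572608805006
t 21.02 tcp [0.5618 0.0157 0.1255] yaw -92.5 tiltx [-0.01   0.001 -1.   ] F [-9.7  1.1  6.9] op 0.126
turn x -0.5 shift cm now [ 0.13  0.41 -1.57]
```

View pics/c6.png

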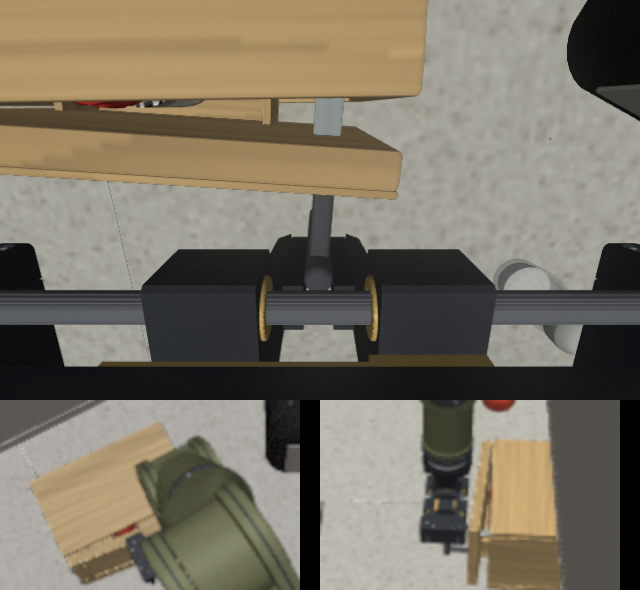

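Run:
```python
from h import *
w=cv2.imread('pics/w6.png')
th_=.08
c=dp(.047,-.09,th_)
for z in (.13,.109,.066,.024):
    pts=[proj('w6',(c[0]+.0215*np.cos(a),c[1]+.0215*np.sin(a),z)) for a in np.linspace(0,6.28,25)]
    print(z,np.min(pts,0).round(),np.max(pts,0).round())
for p in [(0,-.214,.149),(.015,-.214,.149),(.079,-.15,.059),(.079,-.03,.059)]: print(p,proj('w6',(*dp(p[0],p[1],th_),p[2])).round())
s=cv2.imread('pics/s6.png')[125:205,310:380];t=cv2.imread('pics/t6.png')[150:225,195:295]
o=np.zeros((590,800,3),np.uint8)
o[:240]=cv2.resize(w[70:150,30:297],(800,240),interpolation=cv2.INTER_CUBIC)
o[250:570,:280]=cv2.resize(s,(280,320),interpolation=cv2.INTER_CUBIC);o[250:565,300:720]=cv2.resize(t,(420,315),interpolation=cv2.INTER_CUBIC)
cv2.imwrite('pics/c7.png',o)
```

```text
0.13 [ 14. -32.] [133.  97.]
0.109 [ 59. -11.] [160.  98.]
0.066 [119.  16.] [196.  99.]
0.024 [156.  33.] [219. 100.]
(0, -0.214, 0.149) [405. 195.]
(0.015, -0.214, 0.149) [411. 153.]
(0.079, -0.15, 0.059) [269.   7.]
(0.079, -0.03, 0.059) [ 50. -10.]
```

View pics/c7.png

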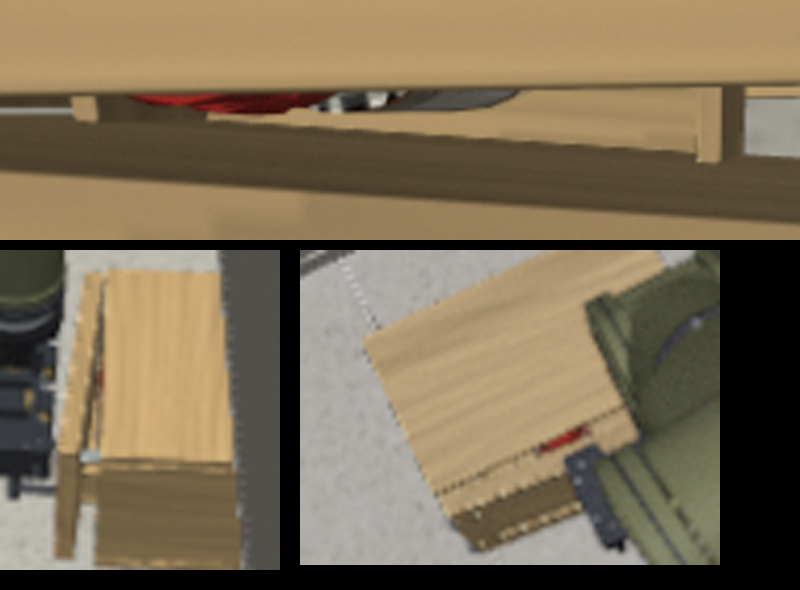

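The view shows the jar upright inside the rails, its visible edges about where an upright jar projects (red at wrist pixels (73–140,107)). The steel ridge at (328,115) is resting on the catch, and nothing is visibly jammed. I'll release the clamp, straddle the bar and push the panel face with the fingertips, which should show whether the clamp was the problem.

Call:
drive_tool --deltas '[[[2,0,0],[0,0,0.4],0.8],[[2,0,0],[0,0,0.3],0.8],[[0,0,0],[0,0,0],2.0],[[0,0,0],[0,0,0],3.0],[[0,0,0],[0,0,0],4.0],[[0,0,0],[0,0,0],4.0],[[0,0,0],[0,0,0],4.0],[[0,0,0],[0,0,0],4.0]]'

```text
clock: 21.83
tool_pos: [0.5599, 0.0146, 0.1263]
eef_rot: [0.706, -0.04, -0.706, -0.04]
contact_force: [-0.5, -0.4, -0.1]
opening: 0.458
```

Run:
```python
from h import *
th();to((*dp(-.010,-.188,.08),.124),-92-4.6)
```

```text
theta 0.09006179704729522 rad 0.19219515102482068
t 21.83 tcp [0.5599 0.0146 0.1263] yaw -96.5 tiltx [ 0.001 -0.    -1.   ] F [-0.5 -0.4 -0.1] op 0.458
turn x 0.1 shift cm now [ 0.23  0.04 -3.19]
```

Call:
drive_tool --deltas '[[[0,0,0],[0,0,-0.8],4.0],[[0,0,0],[0,0,-0.8],4.0],[[0,0,0],[0,0,-0.7],4.0],[[0,0,0],[0,0,0],4.0]]'

```text
clock: 22.17
tool_pos: [0.585, 0.0119, 0.1264]
eef_rot: [0.707, -0.04, -0.705, -0.04]
contact_force: [0.2, -0.5, 0.9]
opening: 0.455
```

Call:
drive_tool --deltas '[[[0,0,0],[0,0,-0.4],4.0],[[0,0,0],[0,0,-0.4],4.0],[[0,0,0],[0,0,0],4.0]]'

```text
clock: 22.42
tool_pos: [0.5912, 0.0112, 0.1262]
eef_rot: [0.706, -0.04, -0.706, -0.04]
contact_force: [0.4, -0.4, -0.2]
opening: 0.455
```

Call:
drive_tool --deltas '[[[0,0,0],[0,0,-0.4],4.0],[[0,0,0],[0,0,-0.4],4.0],[[0,0,0],[0,0,0],4.0]]'

```text
clock: 22.67
tool_pos: [0.5928, 0.011, 0.1257]
eef_rot: [-0.702, 0.04, 0.71, 0.04]
contact_force: [-12.7, 1.0, 9.1]
opening: 0.457
```

Call:
drive_tool --deltas '[[[0,0,0],[0,0,-0.5],4.0],[[0,0,0],[0,0,-0.5],4.0],[[0,0,0],[0,0,0],4.0]]'

```text
clock: 22.92
tool_pos: [0.5933, 0.0109, 0.125]
eef_rot: [-0.694, 0.039, 0.718, 0.039]
contact_force: [-30.0, 1.8, 24.2]
opening: 0.454
```

Call:
drive_tool --deltas '[[[0,0,0],[0,0,-0.4],4.0],[[0,0,0],[0,0,-0.4],4.0],[[0,0,0],[0,0,0],4.0]]'

```text
clock: 23.17
tool_pos: [0.6052, 0.0099, 0.1247]
eef_rot: [-0.697, 0.039, 0.714, 0.039]
contact_force: [-21.1, 1.7, 12.1]
opening: 0.459
```

The door gave way and moved 12 mm: it snapped at a bit over 30 N. Checking, then backing off.

Call:
drive_tool --deltas '[[[0,0,0],[0,0,0],4.0],[[0,0,0],[0,0,0],4.0]]'

```text
clock: 23.33
tool_pos: [0.6052, 0.0099, 0.1247]
eef_rot: [-0.698, 0.039, 0.714, 0.039]
contact_force: [-20.6, 2.0, 11.6]
opening: 0.451
```

Call:
drive_tool --deltas '[[[0,0,0],[0,0,0.6],4.0],[[0,0,0],[0,0,0.8],4.0],[[0,0,0],[0,0,0.8],4.0],[[0,0,0],[0,0,0.8],4.0],[[0,0,0],[0,0,0.5],4.0],[[0,0,0],[0,0,0],4.0]]'

```text
clock: 23.83
tool_pos: [0.5803, 0.0125, 0.1263]
eef_rot: [-0.705, 0.04, 0.706, 0.04]
contact_force: [-0.2, 0.5, 0.1]
opening: 0.456
```

Run:
```python
from h import *
to((.577,.0105,.126),-92)
```

```text
t 23.83 tcp [0.5803 0.0125 0.1263] yaw -96.5 tiltx [-0.001  0.    -1.   ] F [-0.2  0.5  0.1] op 0.456
turn x -4.5 shift cm now [0.03 0.24 0.3 ]
```

Now straight up and away, then a check look.

Call:
drive_tool --deltas '[[[0,0,0],[-2,0,0.1],4.0],[[0,0,0],[-3,0,0],4.0],[[0,0,0],[-4,0,0],4.0],[[0,0,0],[-4,0,0],4.0],[[0,0,0],[0,3,2],4.0],[[0,0,0],[0,3,2],4.0],[[0,0,0],[0,0,0],4.0],[[0,0,0],[0,0,0],4.0]]'

```text
clock: 24.5
tool_pos: [0.5331, -0.0449, 0.2568]
eef_rot: [0.706, -0.042, -0.706, -0.041]
contact_force: [0.9, 0.9, -0.3]
opening: 0.458
```

Run:
```python
from h import *
to((.577,.0105,.126));snap('wrist','w8');snap('scene','s8');snap('top','t8')
for t in (0,.08): print(t,[proj('w8',(*dp(*p[:2],t),p[2])).round() for p in [(-.04,-.188,.147),(0,-.214,.149),(0,-.1,.149)]])
w=cv2.imread('pics/w8.png')
s=cv2.resize(cv2.imread('pics/s8.png')[125:205,310:380],None,fx=2.35,fy=2.35,interpolation=cv2.INTER_CUBIC);c=cv2.resize(cv2.imread('pics/s8.png')[210:335,235:310],None,fx=1.5,fy=1.5);t=cv2.resize(cv2.imread('pics/t8.png')[145:225,195:345],None,fx=2,fy=2)
o=np.zeros((590,640,3),np.uint8);o[:400]=w
x=0
for i in (s,c,t): h,v=i.shape[:2];o[400:400+min(h,190),x:x+v]=i[:190];x+=v+8
cv2.imwrite('pics/c8.png',o)
```

```text
t 24.5 tcp [ 0.5331 -0.0449  0.2568] yaw -96.8 tiltx [ 0.    -0.001 -1.   ] F [ 0.9  0.9 -0.3] op 0.458
turn x None shift cm now [13.08 -6.03 -3.7 ]
0 [array([240., 151.]), array([267.,  92.]), array([111., 107.])]
0.08 [array([238., 171.]), array([269., 117.]), array([114., 118.])]
```

View pics/c8.png

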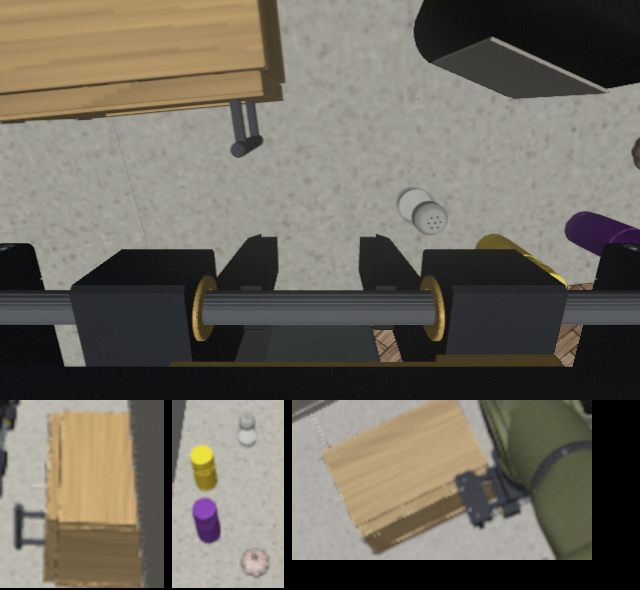

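The handle top at (238,149) matches the shut prediction of (240,151), against (238,171) if it were still on the catch. The shaker and garlic stand where they were, and the gripper is clear. Handing in.

```bash
python3 -c "
from plant import r
print(r.finish_job())"
```

```text
the job is handed in; nothing more can be done
None
```

The spice jar is in the door's rack and the door is shut, and I handed the job in at about 24.6 s. `finish_job` gives no verdict. I pulled the door open to about 1.1 rad by the handle and picked up the red-lidded jar. I lowered it until I felt the rack floor at the expected height, let go slowly, then closed the door.

**Closing:** my first push, with the handle clamped, stalled on the catch at about 0.08 rad with 27 N. That disagrees with the stated 6 N, and I did not find out why. I let go, straddled the bar and pushed the panel with the fingertips. It snapped shut once the push passed 30 N.

**Last checks:**
- **Door:** the handle's final position in the wrist image fits a shut door to within 2–3 px. A door still on the catch would be about 20 px away.
- **Salt shaker and garlic:** they looked unmoved by eye in the last pictures; I did not measure them again.
- **Gripper:** it was clear of everything, with about zero force.
- **Jar:** it was last seen upright inside the rails just before the door snapped, sitting slightly nearer the panel than I placed it. It cannot be seen with the door shut, so its final stance is unconfirmed.

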